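# Flip an array cassette face-down into the imaging nest

## Task

Pick up the rectangular array cassette with the grid of dark spots and lay it, spots up, in the pocket of the open flipper plate on the flip station. Then lift the flipper by its side rod and swing it right over, so that the cassette rides up in it and drops face-down into the nest; leave the flipper lying closed over the nest and let go.

Things in the scene. Friction and masses are not known exactly. Their poses are not given: they have to be found in the camera images.
- cassette_mid (a point): Centre of the array cassette: loose grey block 86 (x) x 50 (y) x 18 mm (z), about 70 g. Its z points out of the face: a white rectangular window with 6 x 3 dark square spots; the back is plain. Starts face-up, flat on the bench. Not wanted: a square carrier (60 x 60 x 14, one round window) and a long one (104 x 32 x 14, four round windows).
- flip_station: Fixed flip station, 220 mm in y. Origin on the bench under the hinge's middle, z up; hinge axis along x at z 50. Open flipper's pocket centre: y +52; fixed nest centre: y -52. Both: floor at z 37; four L-shaped corner walls 12 high, mostly flared, 102 (x) by 66 (y) between their feet, so a cassette laid lengthwise along x has 8 mm play; long sides open over 54 mm for fingers.
- flipper (a joint): Angle of the flipper, a 300 g windowed plate with pocket corners and side rod. 0: open, level on the station's +y side, pocket up (its start). pi: closed, upside down over the nest, floors 26 mm apart. It turns freely up and over, lightly damped, and falls to either end when let go. Past upright the cassette tips out like a turning page and the plate guides it into the nest.
- rod_grip (a point): Point to hold on the axis of the flipper's steel side rod: 12 mm round, 62 mm long, parallel to the hinge, sticking out in the station's +x from the plate's free corner, clear all round. 99 mm from the hinge axis, 98 mm in +x from the station's middle, 28 mm from the rod's free end; 50 mm above the bench when open and when closed. The rod may turn in the fingers.
Not all that is in view belongs to the job. What is shaped like the part that bears cassette_mid but yellow is not meant.

How it is judged (in metres and radians):
On the way, in this order (a step that is already met when the one before it is completed fails the run):
1. the cassette lies face-up in the pocket of the open flipper (value of joint flipper below 0.1 rad and angle between cassette_mid's own z axis and vertical below 0.12 rad and x of cassette_mid in the frame of flip_station between -0.012 and 0.012 m and y of cassette_mid in the frame of flip_station between 0.04 and 0.064 m and z of cassette_mid in the frame of flip_station between 0.042 and 0.05 m), for 0.2 s.
2. the flipper is lifted with the cassette riding in its pocket (value of joint flipper between 0.8 and 1.7 rad and distance between cassette_mid and rod_grip below 0.13 m), for 0.05 s.
At the end, for the whole second after the job is handed in: The cassette lies flat and face-down in the nest (centre within 12 mm of the nest's centre in x and y and 4 mm of its seated height, level to about 8 degrees), and the flipper lies closed over it (within 8 degrees), at rest (value of joint flipper above 3 rad and angle between cassette_mid's own z axis and vertical above 3 rad and velocity of joint flipper below 0.1 rad/s and x of cassette_mid in the frame of flip_station between -0.012 and 0.012 m and y of cassette_mid in the frame of flip_station between -0.064 and -0.04 m and z of cassette_mid in the frame of flip_station between 0.042 and 0.05 m); the robot touches nothing.
It also fails if it takes over 58 s, if anything falls off the work surface, if the arm or the gripper's body presses on something with over 40 N, if the wrist force passes 120 N, or if a joint passes its speed limit or range.

## Robot

A 7-joint arm with a two-finger parallel gripper is mounted at the origin on the work surface. World frame = base frame: x ahead of the robot, y to its left, z up, the work surface at z = 0. Lengths are in m, angles in degrees, forces in N, time in s.
With the tool pointing down it reaches from about 0.4 to 0.9 m from the base axis. Payload 5.5 kg.
Tool frame: the origin (TCP) lies at the centre of the arm's flange, where the gripper is bolted on; the fingertips stand 178 mm ahead of it and the grasp point (between the pads) lies arm.pinch_z ahead of it (arm.pinch_z is the distance from the TCP to the grasp point, in m); z points along the fingers, y is the direction in which the jaws open and shut (so a half turn about z gives the same grasp; the last joint's range is limited). The gripper opens to 92 mm and grips with 3 to 60 N. Pads are 19 mm wide; open, the fingers measure 130 mm over their backs; the gripper's body (75 mm by 190 mm) begins 47 mm behind the grasp point.
Start: joints at [-60.436, 28.699, -24.465, 88.831, 12.651, 65.22, -12.049], TCP at [0.163, 0.629, 0.405] pointing down, gripper open.
Joint ranges: [-164.97, 164.97], [-17.58, 116.51], [-87.97, 89.64], [11.32, 138.91], [-80.73, 260.73], [10.89, 115.49], [-147.41, 147.41]. Speed limits (degrees/s): [147.25, 147.25, 180, 180, 180, 180, 180].

## Interface

Orientations are given as a 3x3 rotation matrix whose columns are the frame's x, y, z axes.
In Python, from bench import arm, ungrasp, grasp, solver, imaging, order gives the robot as it stands. Calls block until the motion is done:
- arm.move_to(position, orientation): joint-space move of the TCP to a pose.
- arm.movel(position, attitude=None, speed=0.15, threshold=None): straight line of the TCP; attitude=None keeps the orientation; speed is the mean speed in m/s. With threshold (N) it stops when the force on the tool has changed by that much, and returns True; else False.
- arm.set_joints(angles): joint-space move.
- ungrasp() and grasp(): open the fingers fully, or close them until they stop; the grip force is fixed at half the most.
- arm.pause(seconds).
- solver.solve_ik(position, orientation): joint angles nearest the present ones, or None.
- imaging.capture(name): name is "side" or "top"; returns a dict with "frame" (384x512x3 uint8, red, green, blue), "fx", "fy", "cx", "cy" (pixels), "rvec" (rotation vector, rad) and "tvec" (3), from world to camera coordinates, as OpenCV has them. Camera axes: x right, y down, z forward; pixel columns grow to the right and rows downward; lengths in m; the calibration is good to about 2 mm. A picture is of the moment at which its call begins. There is no depth.
A pose or a line that the arm cannot do raises arm.MotionError and nothing moves.
- order.job_done(): hands the job in, once; it reports no verdict.
Trained networks look in a picture, given as the dict that the camera call returned (one of the last four; its "shot" number tells which), for a name from the list of things; names that differ only in an ending like _2 or _b are one class to them, and where a whole thing is asked for, a point or a joint stands for the part that bears it (a point fixed in the world has none). Each returns a list of dicts, best first, with "score" (0 to 1); they miss things now and then, are a little off and sometimes report something else, mostly with a low value. They report only what shows in the picture. A call takes as long as a camera call. They do not tell look-alikes from the thing itself.
- imaging.search_frame(picture, label): "location" ([column, row] in pixels, amid what is visible of it).
- imaging.regions_of(picture, label): "region" (384x512 bool, what is visible of it) and "location" ([column, row] in pixels, amid what is visible of it).
Readings, each from a call of its own:
- arm.current_t(): time.
- arm.current_qpos(): joint angles.
- arm.current_qd(): joint speeds.
- arm.current_effort(): joint torques, N m.
- arm.current_tool_pos(): TCP position.
- arm.current_orientation(): TCP orientation.
- arm.current_contact_force(): force on the tool from outside, world axes, zero at the start.
- arm.current_torque(): the same for the moment, N m.
- arm.current_grip_width(): finger opening in m.
Only numpy, scipy, OpenCV 4.12 (cv2) and the standard library are available. Lean on these libraries where they do the work, as an engineer would, in place of code of your own. Each camera call takes 0.05 s, during which the arm holds its last target.

## Working session

There is one attempt and no reset: what is moved stays moved. The work goes in short steps, each a Python script; the robot and the scene stay as the last script left them, time stands still between calls to the robot, and variables do not carry over. Pictures are saved under pics/ and viewed, and the job is handed in when it is done.

```bash
ls; mkdir -p pics; python3 - <<'E'
from bench import arm, imaging
import cv2
print(arm.current_t(), arm.pinch_z, arm.current_grip_width(), arm.current_orientation())
for n in("top","side"):
    p=imaging.capture(n); cv2.imwrite(f"pics/{n}0.png",p["frame"][:,:,::-1])
    print(n,p["fx"],p["fy"],p["cx"],p["cy"],p["rvec"],p["tvec"])
    for l in("cassette_mid","flip_station","flipper","rod_grip"):
        print(l,[(r["location"],round(r["score"],2)) for r in imaging.search_frame(p,l)][:4])
E
```

```text
pics
0.0 0.1592 0.09205376141481524 [[-9.68236675e-01  2.50034842e-01 -5.65198920e-04]
 [ 2.50035469e-01  9.68234864e-01 -1.87427761e-03]
 [ 7.86105935e-05 -1.95606410e-03 -9.99998084e-01]]
top 452.6452586902273 452.6452586902273 255.3249267168416 192.67628480203518 [ 2.11560572 -2.15674145  0.14725406] [-0.04537899  0.49913017  1.191831  ]
cassette_mid [([408.9, 261.0], 0.98), ([356.2, 251.0], 0.91), ([333.5, 202.8], 0.86)]
flip_station [([255.0, 195.0], 0.66)]
flipper [([231.8, 185.2], 0.68)]
rod_grip [([229.8, 183.1], 0.91)]
side 369.08724126734415 369.08724126734415 257.9501299330367 194.05864503381474 [ 2.26970351 -0.71350854  0.29578885] [-0.41792528  0.21642245  0.7948145 ]
cassette_mid [([318.9, 378.1], 0.95), ([310.4, 275.7], 0.93), ([280.1, 324.5], 0.79)]
flip_station [([271.0, 211.0], 0.7)]
flipper [([265.1, 184.1], 0.76)]
rod_grip [([260.4, 184.6], 0.96)]
```

View pics/top0.png

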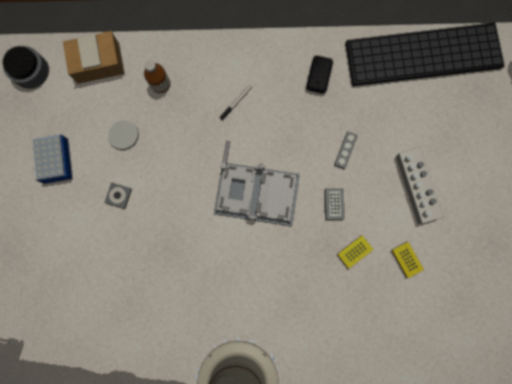

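View pics/side0.png

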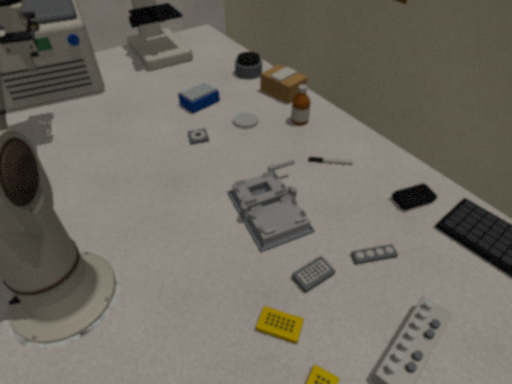

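```bash
cat > h.py <<'E'
import numpy as np, cv2
def cam(p):
    R,_=cv2.Rodrigues(np.array(p["rvec"],float)); t=np.array(p["tvec"],float).reshape(3)
    K=np.array([[p["fx"],0,p["cx"]],[0,p["fy"],p["cy"]],[0,0,1.]])
    return K,R,t
def back(p,uv,z):
    K,R,t=cam(p); d=R.T@np.linalg.solve(K,[uv[0],uv[1],1.]); c=-R.T@t
    return c+d*(z-c[2])/d[2]
def proj(p,X):
    K,R,t=cam(p); return cv2.projectPoints(np.atleast_2d(np.array(X,float)),np.array(p["rvec"],float),np.array(p["tvec"],float),K,None)[0].reshape(-1,2)
def crop(p,u0,v0,w,h,s,fn,pts=None):
    im=cv2.resize(p["frame"][v0:v0+h,u0:u0+w,::-1],None,fx=s,fy=s,interpolation=cv2.INTER_CUBIC)
    if pts is not None:
        for q in pts: cv2.circle(im,(int((q[0]+.5-u0)*s),int((q[1]+.5-v0)*s)),2,(0,0,255),-1)
    cv2.imwrite(fn,im)
E
python3 - <<'E'
from bench import arm, imaging
import cv2, pickle
from h import *
S={}
for n in("top","side"):
    p=imaging.capture(n); S[n]=p
    for l,h in(("cassette_mid",.018),("flip_station",.0),("flipper",.045),("rod_grip",.05)):
        S[n,l]=imaging.regions_of(p,l)
        for r in S[n,l]:
            c=cv2.findNonZero(r["region"].astype(np.uint8)); 
            m=cv2.minAreaRect(c); w=back(p,m[0],h)
            print(n,l,round(r["score"],2),r["location"],m,w.round(4))
    
pickle.dump(S,open("s.pkl","wb"))
crop(S["top"],205,130,150,105,5,"pics/topc.png")
crop(S["side"],220,150,125,145,4,"pics/sidec.png")
E
```

```text
top cassette_mid 0.79 [357.4, 250.0] ((355.0600280761719, 251.08001708984375), (19.0, 32.0), 53.13010025024414) [ 0.3363 -0.3208  0.018 ]
top cassette_mid 0.57 [331.8, 202.0] ((334.5, 203.5), (31.0, 19.0), 90.0) [ 0.4667 -0.2713  0.018 ]
top cassette_mid 0.55 [408.9, 257.8] ((407.09234619140625, 259.1615295410156), (34.10955047607422, 20.093624114990234), 60.2551155090332) [ 0.3122 -0.459   0.018 ]
top flip_station 0.82 [252.2, 194.4] ((258.1957702636719, 183.24159240722656), (79.73002624511719, 74.50398254394531), 8.841814994812012) [ 0.5305 -0.0631  0.    ]
top flipper 0.79 [233.1, 186.2] ((237.10165405273438, 178.3180389404297), (38.36408996582031, 68.48275756835938), 13.240518569946289) [ 0.5374 -0.0063  0.045 ]
top rod_grip 0.73 [227.2, 187.1] ((238.90057373046875, 178.3474884033203), (41.35660171508789, 69.01350402832031), 11.888657569885254) [ 0.5363 -0.0115  0.05  ]
side cassette_mid 0.97 [279.2, 324.7] ((279.28863525390625, 324.8883972167969), (44.66877365112305, 27.804399490356445), 19.09349250793457) [ 0.3334 -0.326   0.018 ]
side cassette_mid 0.72 [320.3, 376.9] ((322.0, 374.0), (18.0, 32.0), 90.0) [ 0.3406 -0.4433  0.018 ]
side flip_station 0.65 [269.9, 212.8] ((271.84259033203125, 206.6901397705078), (78.8952865600586, 74.07245635986328), 68.42869567871094) [ 0.5208 -0.0484  0.    ]
side flipper 0.73 [266.8, 185.9] ((265.243896484375, 184.22726440429688), (34.15786361694336, 65.65377044677734), 74.98163604736328) [ 0.5287 -0.0064  0.045 ]
side rod_grip 0.62 [260.2, 185.4] ((265.5309753417969, 184.0255126953125), (33.83631134033203, 67.82844543457031), 73.1785888671875) [ 0.5266 -0.0104  0.05  ]
```

View pics/topc.png

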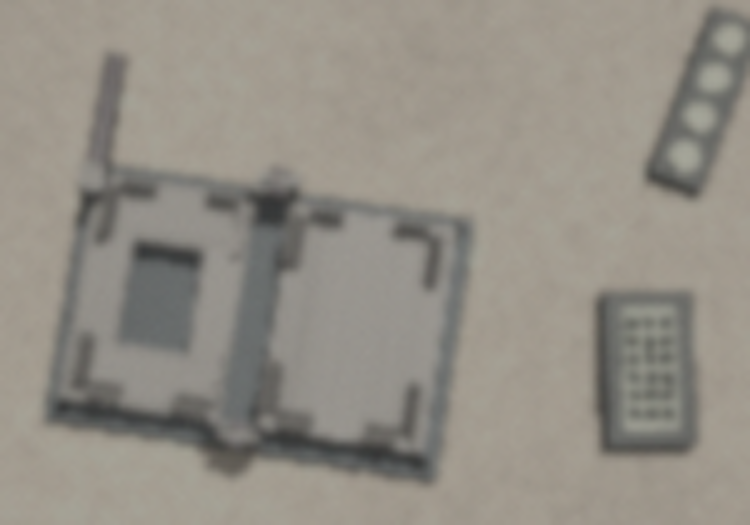

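View pics/sidec.png

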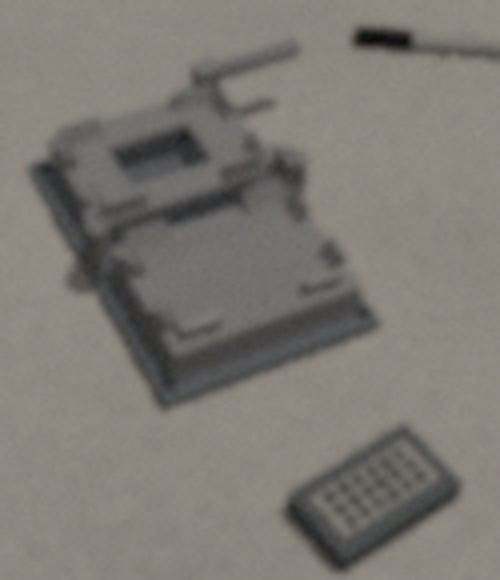

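```bash
cat > fit.py <<'E'
import pickle
from h import *
from scipy.optimize import least_squares
S=pickle.load(open("s.pkl","rb")); T,D=S["top"],S["side"]
ct=lambda a:np.array(a)/5+[205,130]-.5
cs=lambda a:np.array(a)/4+[220,150]-.5
def tf(q,P): 
    c,s=np.cos(q[2]),np.sin(q[2]); P=np.array(P,float)
    return np.c_[q[0]+c*P[:,0]-s*P[:,1],q[1]+s*P[:,0]+c*P[:,1],P[:,2]]
if __name__=="__main__":
    # cassette
    P=[[.043,.025,.018],[.043,-.025,.018],[-.043,-.025,.018],[-.043,.025,.018]]
    ot=ct([[602,293],[693,292],[693,450],[604,450]]); os_=cs([[405,428],[458,475],[343,548],[290,490]])
    f=lambda q:np.r_[(proj(T,tf(q,P))-ot).ravel(),(proj(D,tf(q,P))-os_).ravel()]
    # order in side view: +x,+y ; +x,-y ; -x,-y; -x,+y
    for which in(0,1,2):
        g=(lambda q:f(q)) if which==0 else (lambda q:f(q)[:8]) if which==1 else (lambda q:f(q)[8:])
        r=least_squares(g,[.467,-.271,0]); print("cas",which,r.x.round(4),np.abs(r.fun).max().round(2))
    # station: rod ends
    for z in(0,):
        for n,a in(("-x-y",(433,478)),("-x+y",(48,420)),("+x-y",(470,218))): print(n,back(T,ct(a),0.).round(4),back(T,ct(a),.01).round(4))
    print("rod",back(T,ct((116,55)),.05),back(T,ct((97,180)),.05), "side",back(D,cs((297,47)),.05),back(D,cs((205,75)),.05))
    print("hinge",back(T,ct((280,180)),.05),back(T,ct((228,460)),.05),"side",back(D,cs((290,160)),.05),back(D,cs((78,280)),.05))
    print("side base -x-y",back(D,cs((165,405)),0),"+x-y",back(D,cs((378,322)),0))
E
python3 fit.py
```

```text
cas 0 [ 0.469  -0.2695 -0.0263] 2.6
cas 1 [ 0.4662 -0.2701 -0.032 ] 0.39
cas 2 [ 0.4713 -0.2687 -0.0214] 2.73
-x-y [ 0.4112 -0.1518  0.    ] [ 0.4104 -0.1512  0.01  ]
-x+y [0.4476 0.0613 0.    ] [0.4465 0.0603 0.01  ]
+x-y [ 0.5571 -0.177   0.    ] [ 0.5552 -0.1762  0.01  ]
rod [0.64231737 0.01789373 0.05      ] [0.57263885 0.02884334 0.05      ] side [0.64520779 0.01933579 0.05      ] [0.57489975 0.03218379 0.05      ]
hinge [ 0.57051475 -0.07052199  0.05      ] [ 0.41891867 -0.03982262  0.05      ] side [ 0.57066608 -0.06605771  0.05      ] [ 0.40310518 -0.07372137  0.05      ]
side base -x-y [ 0.41436591 -0.14820303  0.        ] +x-y [ 5.60009093e-01 -1.72480609e-01 -1.11022302e-16]
```

```bash
python3 - <<'E'
from fit import *
q=(.5032,-.0575,-.167)
L=np.linspace(-1,1,25)
def rect(x,y,z,cx=0,cy=0): return [[cx+x*a,cy+y*b,z] for a in L for b in(-1,1)]+[[cx+x*a,cy+y*b,z] for b in L for a in(-1,1)]
P=rect(.074,.11,0)+rect(.051,.033,.037,0,.052)+rect(.051,.033,.037,0,-.052)+[[x,.099,.05] for x in np.linspace(.064,.126,20)]+[[x,0,.05] for x in np.linspace(-.08,.08,20)]
C=(.468,-.2695,-.0265)
X=np.r_[tf(q,P),tf(C,rect(.043,.025,.018)+rect(.043,.025,0))]
crop(T,205,130,150,105,5,"pics/topo.png",proj(T,X)); crop(D,220,150,125,145,4,"pics/sideo.png",proj(D,X))
a=cv2.imread("pics/topo.png");b=cv2.imread("pics/sideo.png")
E
```

```text
(no output)
```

View pics/topo.png

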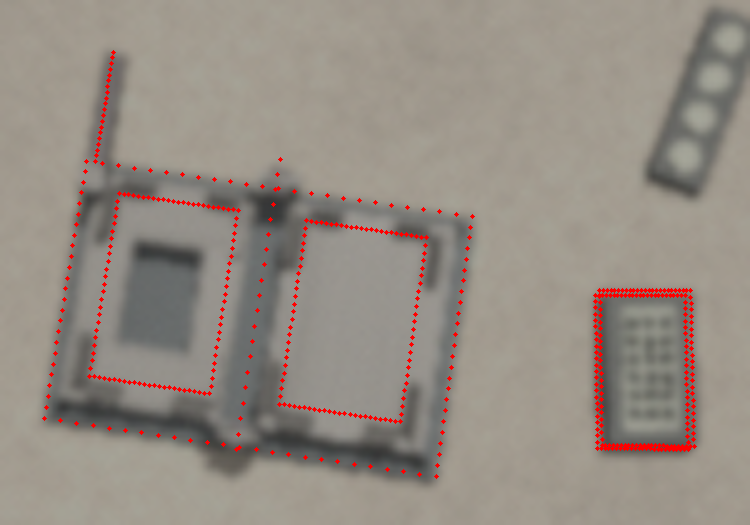

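View pics/sideo.png

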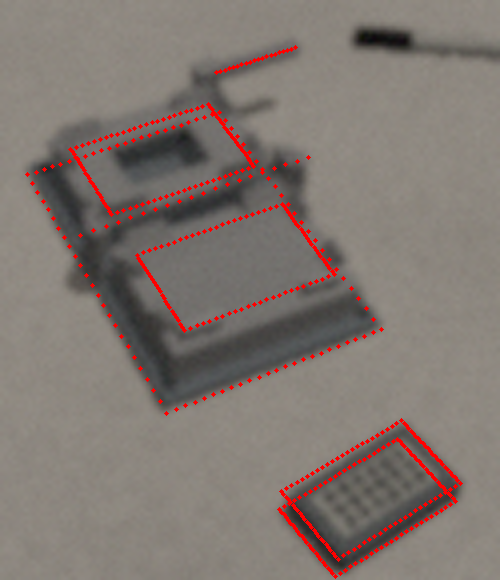

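The cassette-shaped things are the grey one at top (334,204) / side (314,273) and two yellow ones at top (355,251) and (407,259). The grey block with the white window and 6×3 dark spots fits, and the enlarged crops confirm it. The overlay matches to within about 2 mm, so I'll pick it up.

```bash
cat >> h.py <<'E'
def Rd(a):
    y=np.array([-np.sin(a),np.cos(a),0]); z=np.array([0,0,-1.]); return np.c_[np.cross(y,z),y,z]
Q=(.503,-.0582,-.167)
def st(x,y,z,q=Q):
    c,s=np.cos(q[2]),np.sin(q[2]); return np.array([q[0]+c*x-s*y,q[1]+s*x+c*y,z])
E
python3 - <<'E'
from bench import arm, imaging, grasp, solver
from h import *
c=np.array([.468,-.2708]); R=Rd(-.0265)
for a in(-.0265,-.0265+np.pi): print(np.round(solver.solve_ik([*c,.3],Rd(a)),1))
for x,y,z in((98,99,50),(98,0,149),(98,-99,50)): print(solver.solve_ik(st(x/1e3,y/1e3,z/1e3+arm.pinch_z),Rd(Q[2])).round(1))
arm.move_to([*c,.30],R)
arm.movel([*c,.215],R,speed=.25)
hit=arm.movel([*c,.1825],R,speed=.06,threshold=5)
print("hit",hit,arm.current_tool_pos(),arm.current_t())
p=imaging.capture("side"); crop(p,230,180,170,140,4,"pics/g1.png")
E
```

```text
[  1.1  26.3  32.7 111.3 -18.9  47.7 132.5]
[-12.9  32.8  52.5 111.7 -33.1  51.8 -35. ]
[  1.9  37.6  -8.8 101.3   8.1  41.7  69.3]
[  2.7  28.2   2.4 101.1  -1.5  50.7  86.2]
[ 12.   36.6   2.5 102.9  -2.3  40.5  96.2]
hit False [ 0.46791532 -0.27091208  0.18235001] 5.525
```

View pics/g1.png

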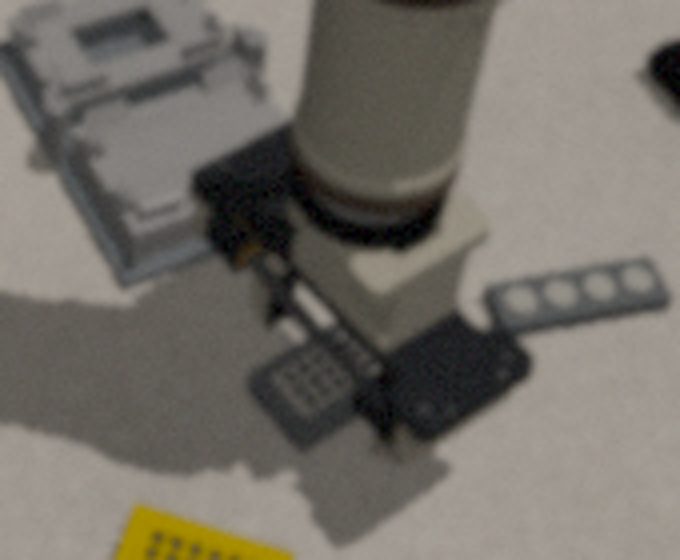

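The jaws straddle the grey cassette near mid-length, with half its spots visible at crop (310,380). I'll grip it, lift it and carry it to the pocket.

```bash
python3 - <<'E'
from bench import arm, imaging, grasp, solver
from h import *
grasp(); print("w",arm.current_grip_width(),arm.current_t())
p0=arm.current_tool_pos(); R=Rd(-.0265)
arm.movel([p0[0],p0[1],.29],R,speed=.25)
print("w",arm.current_grip_width())
arm.movel(st(0,.052,.29),Rd(Q[2]),speed=.25)
arm.movel(st(0,.052,.245),Rd(Q[2]),speed=.15)
print(arm.current_tool_pos(),arm.current_t(),arm.current_contact_force())
for n,a in(("side",(190,110,170,140)),("top",(185,110,150,105))):
    p=imaging.capture(n); crop(p,*a,4,f"pics/{n}p.png",proj(p,[st(x,y,.07) for x in(-.043,.043) for y in(.027,.077)]))
E
```

```text
w 0.049550634313525126 6.3167
w 0.049782414712500736
[ 0.51141634 -0.00807435  0.24485732] 8.5667 [-0.00693782  0.54922624 -0.28358902]
```

View pics/sidep.png

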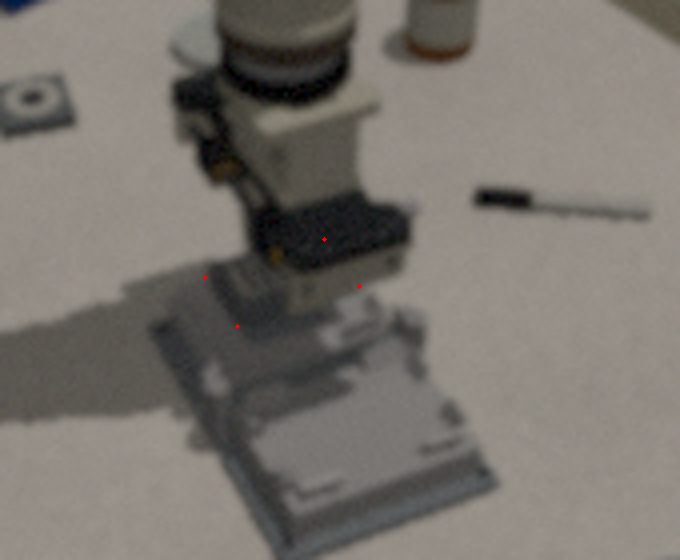

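View pics/topp.png

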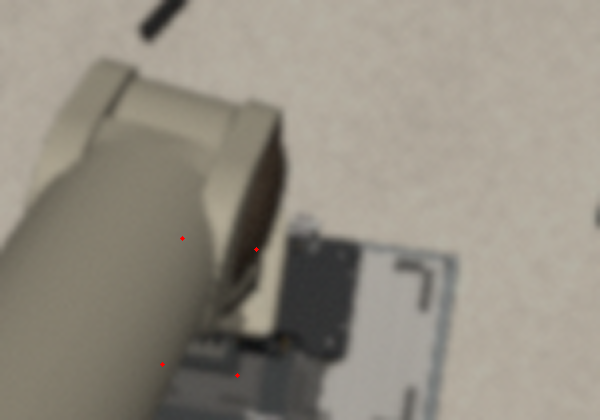

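The cassette is level above the pocket, with its near end at side crop (225–245, 265–325), about where I predicted. I'll lower it and release.

```bash
python3 - <<'E'
from bench import arm, imaging, ungrasp
from h import *
R=Rd(Q[2])
hit=arm.movel(st(0,.052,.2195),R,speed=.05,threshold=4)
print(hit,arm.current_tool_pos(),arm.current_contact_force(),arm.current_t())
if arm.current_tool_pos()[2]<.224:
    ungrasp()
    print(arm.current_contact_force(),arm.current_t())
    arm.movel(st(0,.052,.30),R,speed=.2)
    arm.move_to(st(.098,.099,.05+arm.pinch_z+.09),R)
print(arm.current_t())
for n,a in(("side",(200,130,150,140)),("top",(205,130,150,105))):
    p=imaging.capture(n); crop(p,*a,4,f"pics/{n}q.png",proj(p,[st(x,y,.055) for x in(-.043,.043) for y in(.027,.077)]))
E
```

```text
True [ 0.5113008  -0.00673399  0.21944979] [-0.82810126 -0.32381272  5.2834071 ] 9.1833
[-0.47823106  0.38282758 -0.82609708] 10.025
11.0833
```

View pics/sideq.png

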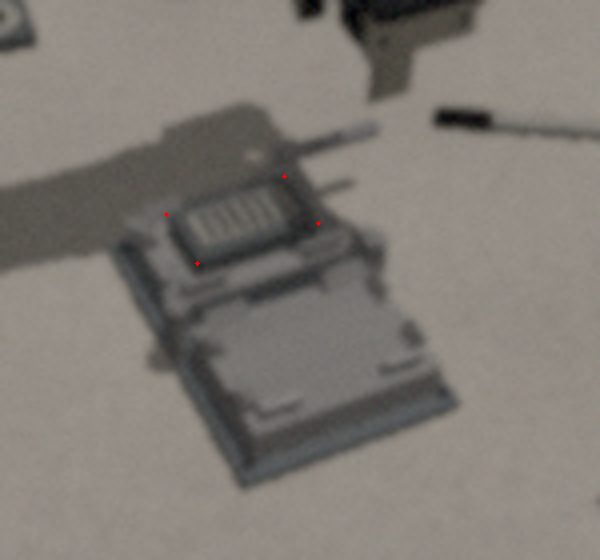

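View pics/topq.png

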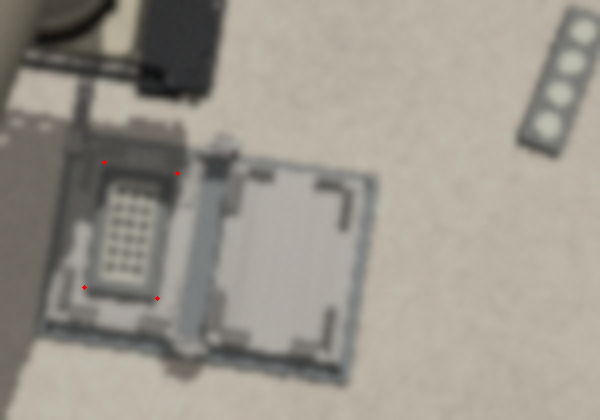

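The cassette is seated face-up in the pocket, with its corners within about 2 mm of the predicted dots in both views. Next I'll grip the rod.

```bash
python3 - <<'E'
from bench import arm, imaging, grasp
from h import *
R=Rd(Q[2])
print(arm.movel(st(.098,.099,.05+arm.pinch_z),R,speed=.1,threshold=6), arm.current_tool_pos(),arm.current_contact_force())
grasp(); arm.pause(.2)
print("w",arm.current_grip_width(),arm.current_tool_pos(),st(.098,.099,.2092),arm.current_contact_force(),arm.current_t())
for n,a in(("side",(200,110,150,140)),("top",(205,110,150,125))):
    p=imaging.capture(n); crop(p,*a,4,f"pics/{n}r.png")
E
```

```text
False [0.61655351 0.02302773 0.20983106] [ 0.7231103  -0.76216157 -0.51542143]
w 0.010827567599399696 [0.61586619 0.02180626 0.2091514 ] [0.61609287 0.02313267 0.2092    ] [-0.8400558  -5.51686442 -0.42433082] 13.6667
```

View pics/sider.png

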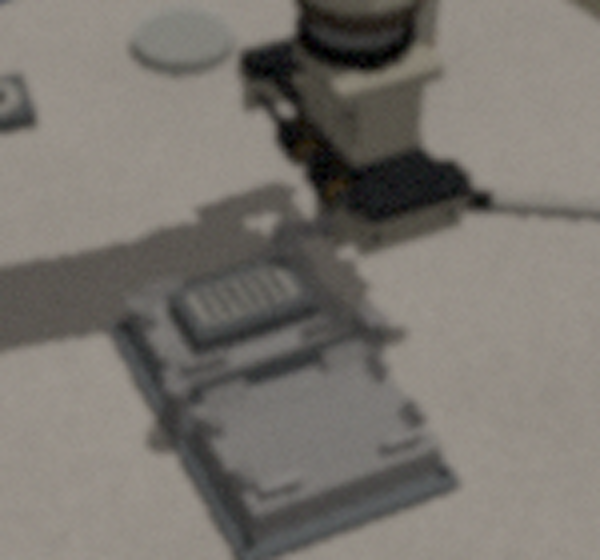

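View pics/topr.png

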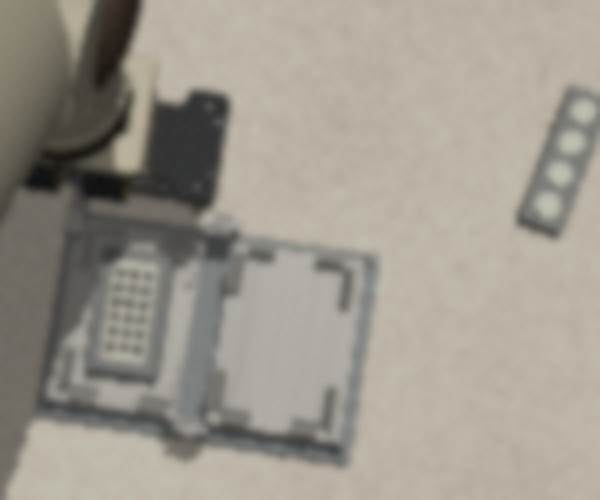

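Rod gripped: the width is 11 mm, the arm was drawn about 1.3 mm in −y, and I shift the hinge estimate by that. Now I'll swing to about 75°.

```bash
cat >> h.py <<'E'
Q2=(.503,-.060,-.167)
def arc(deg):
    a=np.radians(deg); return st(.098,.099*np.cos(a),.05+.1592+.099*np.sin(a),Q2)
E
python3 - <<'E'
from bench import arm, imaging
from h import *
R=Rd(Q[2])
for d in range(12,73,12):
    arm.movel(arc(d),R,speed=.08)
    print(d,(arm.current_tool_pos()-arc(d)).round(4),arm.current_contact_force().round(1),arm.current_t())
print(arm.current_grip_width())
for n,a in(("side",(200,90,150,140)),("top",(205,110,150,125))):
    p=imaging.capture(n); crop(p,*a,4,f"pics/{n}s.png")
E
```

```text
12 [-0.0003  0.0003  0.0001] [-0.  -1.5 -3.2] 14.175
24 [-0.0002  0.0006  0.0006] [-1.8  2.2 -3.6] 14.5833
36 [-0.0001  0.0013  0.0008] [-1.2  4.7 -0.9] 14.9917
48 [0.0001 0.0024 0.0013] [-2.7  7.6  2.2] 15.4
60 [0.0002 0.0037 0.0022] [-5.5 11.9  9.4] 15.8083
72 [0.0001 0.0026 0.0029] [-7.5  9.9 16.2] 16.2167
0.010972402013314139
```

View pics/sides.png

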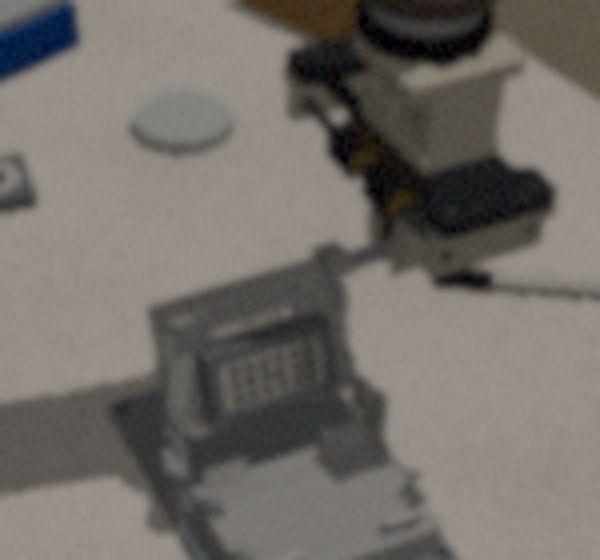

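View pics/tops.png

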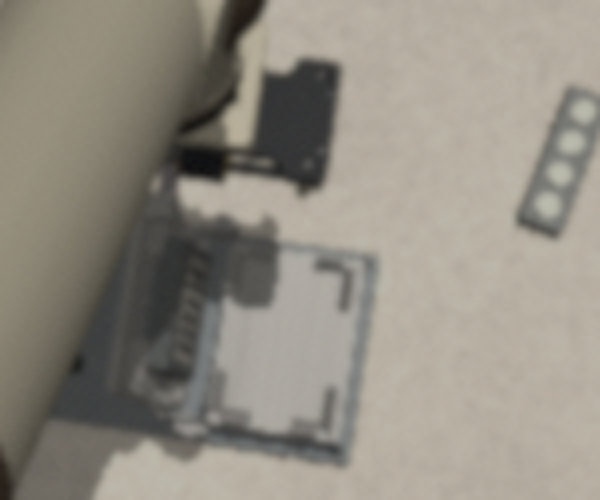

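The cassette is riding in the pocket at about 70°, with its spots visible at side crop (270,370). The radial mismatch is only about 3 mm, so I'll check the settled force before continuing.

```bash
python3 - <<'E'
from bench import arm
from h import *
for i in range(2): 
    arm.pause(.15); print((arm.current_tool_pos()-arc(72)).round(4),arm.current_contact_force().round(1),arm.current_torque().round(2),arm.current_orientation()[:,2].round(4),(arm.current_orientation()-Rd(Q[2])).round(3)[:,1])
E
```

```text
[0.0002 0.003  0.0028] [-6.9  9.7 15.9] [ 2.25  1.66 -0.08] [ 2.0e-04  6.3e-03 -1.0e+00] [-0.002  0.     0.006]
[0.0002 0.003  0.0028] [-7.6 10.3 15.7] [ 2.28  1.68 -0.14] [ 2.0e-04  6.3e-03 -1.0e+00] [-0.002  0.     0.006]
```

```bash
python3 - <<'E'
from bench import arm, imaging
from h import *
R=Rd(Q[2]); yv=st(0,1,0,Q2)-st(0,0,0,Q2)
def rad(d): a=np.radians(d); return yv*np.cos(a)+np.array([0,0,np.sin(a)])
o=float((arm.current_tool_pos()-arc(72))@rad(72))
for d in range(84,169,12):
    arm.movel(arc(d)+o*rad(d),R,speed=.08)
    e=arm.current_tool_pos()-arc(d); o=float(np.clip(e@rad(d),-.008,.008))
    f=arm.current_contact_force()
    print(d,round(o,4),e.round(4),f.round(1),arm.current_t())
    if np.linalg.norm(f)>45: break
print(arm.current_grip_width())
for n,a in(("side",(200,110,150,140)),("top",(205,110,150,125))):
    p=imaging.capture(n); crop(p,*a,4,f"pics/{n}t.png")
E
```

```text
84 0.0054 [-0.0004  0.0004  0.0054] [-6.3  4.4  9. ] 17.0333
96 0.0061 [-0.0007 -0.001   0.006 ] [-6.6  3.   6.1] 17.4583
108 0.006 [-0.0009 -0.002   0.0057] [-5.4  1.6  0.4] 17.8833
120 0.0056 [-0.001  -0.0026  0.0049] [-5.6  1.9 -0.2] 18.3083
132 0.0049 [-0.0011 -0.0029  0.0038] [-5.8  3.2 -0.5] 18.7333
144 0.0038 [-0.001  -0.0027  0.0025] [-6.1  3.4 -1.2] 19.1583
156 0.0026 [-0.0008 -0.0022  0.0013] [-4.9  2.9 -0.4] 19.575
168 0.0014 [-0.0005 -0.0013  0.0005] [-5.1  4.8  0.3] 19.9917
0.011068547452603363
```

View pics/sidet.png

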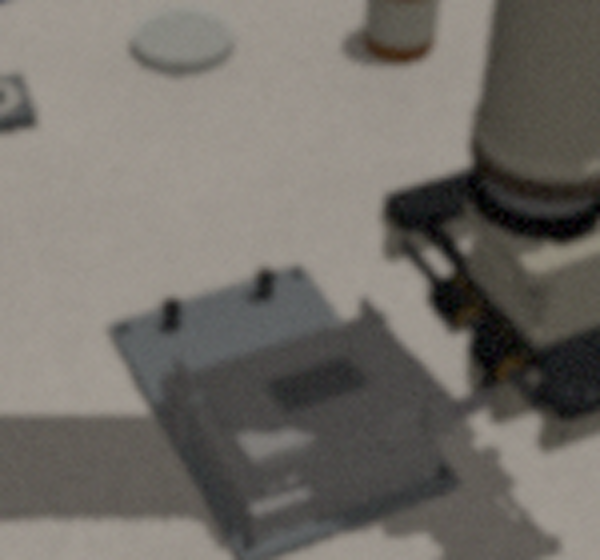

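View pics/topt.png

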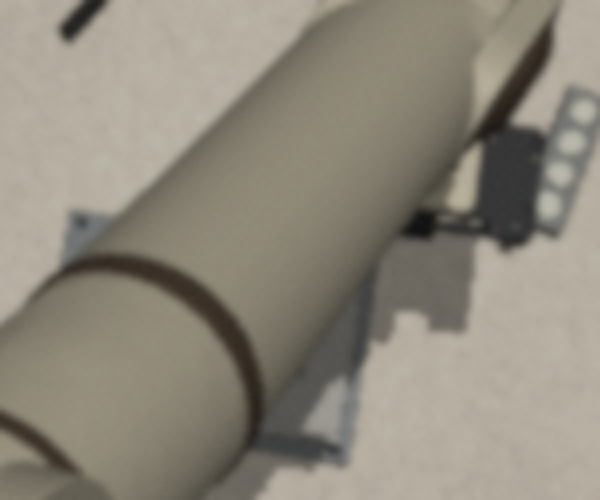

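```bash
python3 - <<'E'
from bench import arm, imaging, ungrasp
from h import *
p=imaging.capture("top")
for uv in((335,166),(345,170),(340,168)):
    w=back(p,uv,.014)[:2]-np.array(Q2[:2]); c,s=np.cos(Q2[2]),np.sin(Q2[2]); print("carrier st",(c*w[0]+s*w[1]).round(3),(-s*w[0]+c*w[1]).round(3))
R=Rd(Q[2])
e=arc(180)
print(arm.movel(e+[0,0,-.006],R,speed=.04,threshold=10),(arm.current_tool_pos()-e).round(4),arm.current_contact_force().round(1),arm.current_t())
p=imaging.capture("side"); crop(p,200,110,150,140,4,"pics/sideu.png")
E
```

```text
carrier st 0.105 -0.203
carrier st 0.097 -0.232
carrier st 0.101 -0.218
True [-0.0002  0.0001  0.0061] [0.6 1.4 2.8] 20.6083
```

View pics/sideu.png

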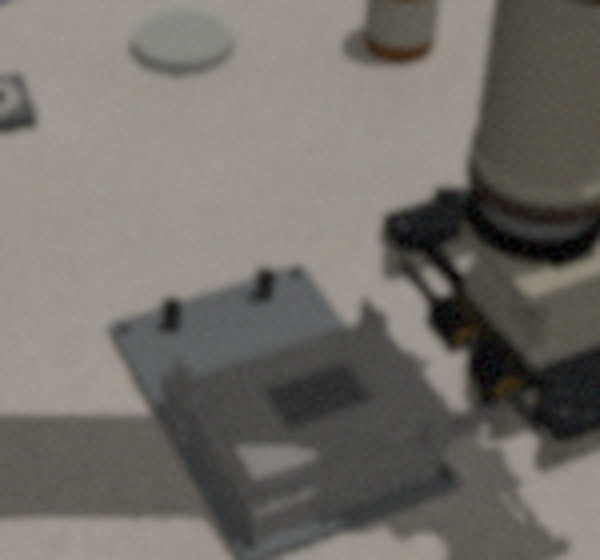

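```bash
python3 - <<'E'
from bench import arm
from h import *
R=Rd(Q[2]); e=arc(180)
for dz in(.003,0,-.003):
    h=arm.movel(e+[0,0,dz],R,speed=.03,threshold=15)
    print(dz,h,(arm.current_tool_pos()-e).round(4),arm.current_contact_force().round(1),arm.current_grip_width().round(4),arm.current_t())
    if h: break
E
```

```text
Traceback (most recent call last):
AttributeError: 'float' object has no attribute 'round'
```

```bash
python3 - <<'E'
from bench import arm
from h import *
R=Rd(Q[2]); e=arc(180)
for dz in(.003,0,-.003):
    h=arm.movel(e+[0,0,dz],R,speed=.03,threshold=15)
    print(dz,h,(arm.current_tool_pos()-e).round(4),arm.current_contact_force().round(1),arm.current_t())
    if h: break
E
```

```text
0.003 False [ 0.     -0.      0.0057] [-10.5   3.5  19.4] 21.1167
0 False [ 0.0007 -0.0003  0.0042] [-12.3   4.8  28.2] 21.3667
-0.003 False [ 0.0015 -0.0004  0.0021] [-12.1   5.2  32.3] 21.6167
```

```bash
python3 - <<'E'
from bench import arm,imaging
from h import *
p=imaging.capture("side")
def rot(P,d):
    a=np.radians(d);o=[]
    for x,y,z in P:
        z-=.05; o.append(st(x,y*np.cos(a)-z*np.sin(a),.05+y*np.sin(a)+z*np.cos(a),Q2))
    return o
rodl=[[x,.099,.05] for x in np.linspace(.064,.126,15)]
crop(p,230,150,130,100,6,"pics/sidev.png",proj(p,rot(rodl,180)))
crop(p,230,150,130,100,6,"pics/sidew.png",proj(p,rot(rodl,174)))
E
```

```text
(no output)
```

View pics/sidev.png

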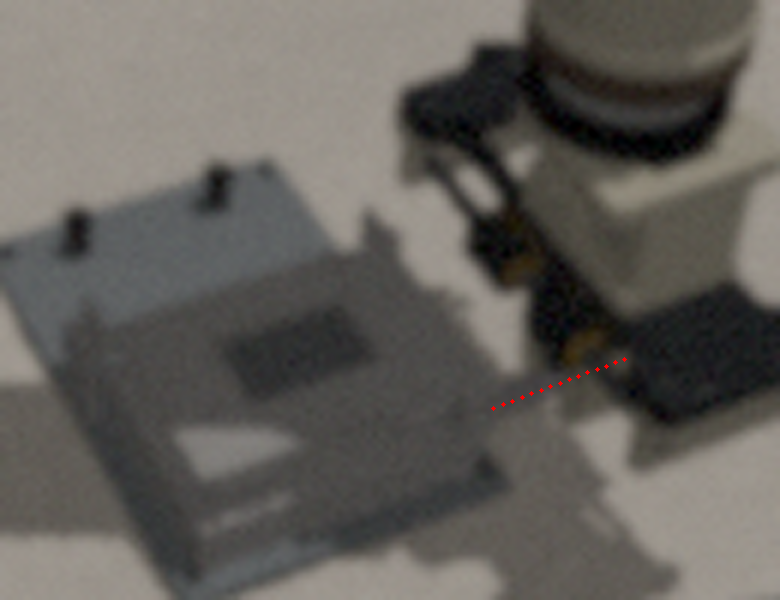

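View pics/sidew.png

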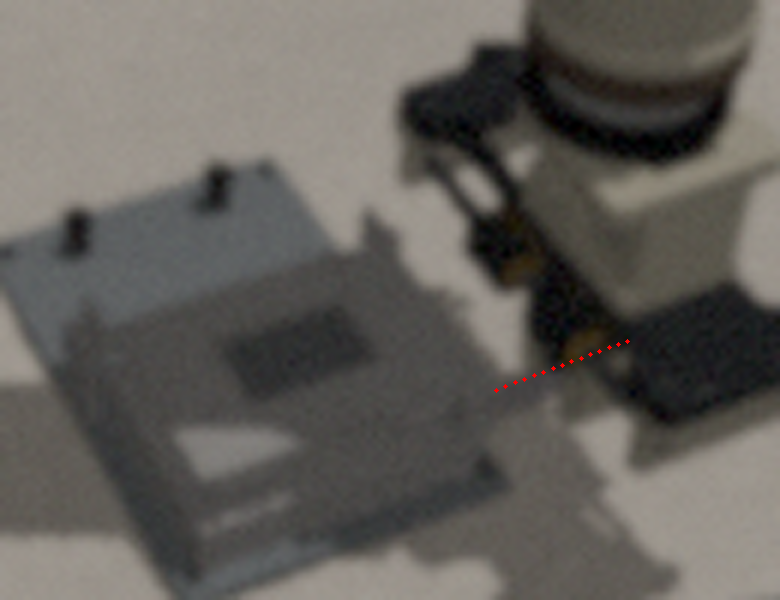

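The rod matches the 180° overlay, so the flipper is on its end stop and the force came from the rod slipping in the pads. I'll release and back off.

```bash
python3 - <<'E'
from bench import arm,imaging,ungrasp
from h import *
from importlib import reload
ungrasp(); R=Rd(Q[2])
q=arm.current_tool_pos(); arm.movel([q[0],q[1],.32],R,speed=.15)
arm.set_joints([-60.436,28.699,-24.465,88.831,12.651,65.22,-12.049]); arm.pause(.3)
print(arm.current_t(),arm.current_contact_force().round(1))
P=[[x,-.099,.05] for x in np.linspace(.064,.126,15)]
# cassette face-down, bottom z37..55
P+=[[x,y,z] for x in(-.043,.043) for y in(-.077,-.027) for z in(.037,.055)]
X=[st(*a,Q2) for a in P]
for n,a in(("side",(230,150,130,100)),("top",(205,130,130,100))):
    p=imaging.capture(n); crop(p,*a,6,f"pics/{n}x.png",proj(p,X)); crop(p,*a,6,f"pics/{n}y.png")
E
```

```text
27.3917 [-0.6  0.4 -0.1]
```

View pics/sidex.png

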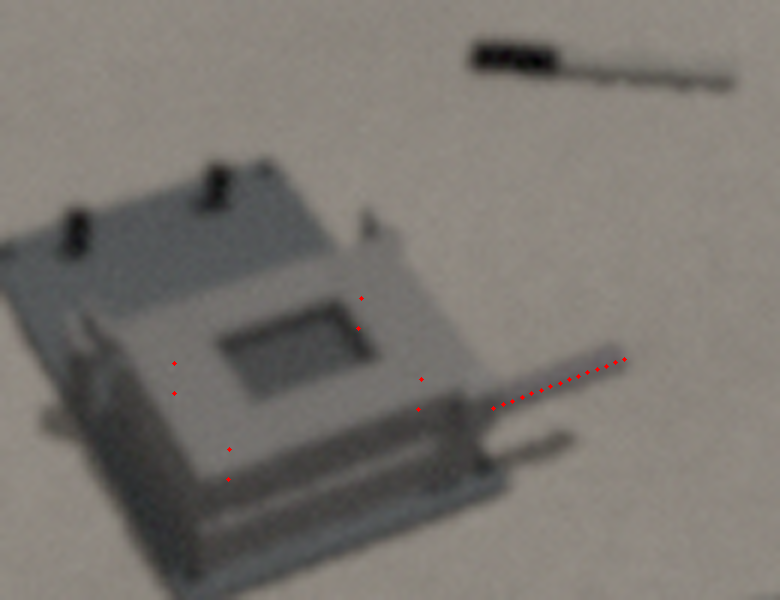

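View pics/sidey.png

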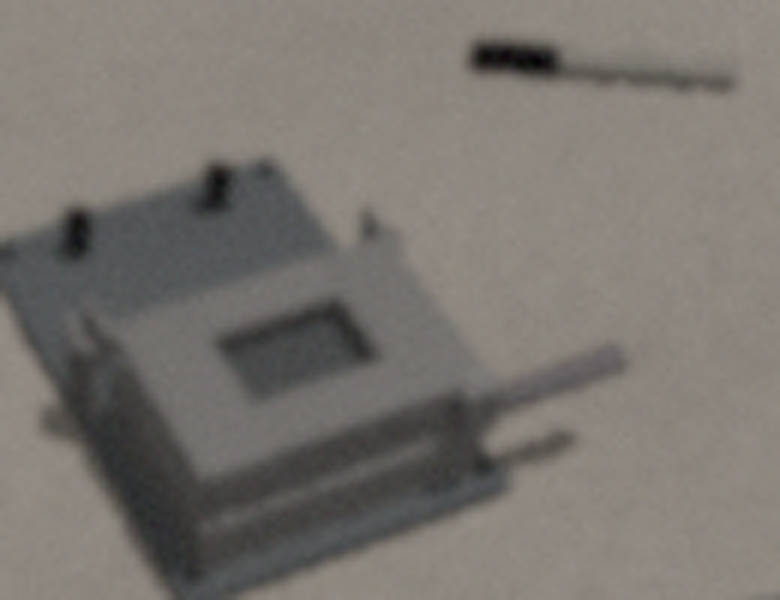

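View pics/topx.png

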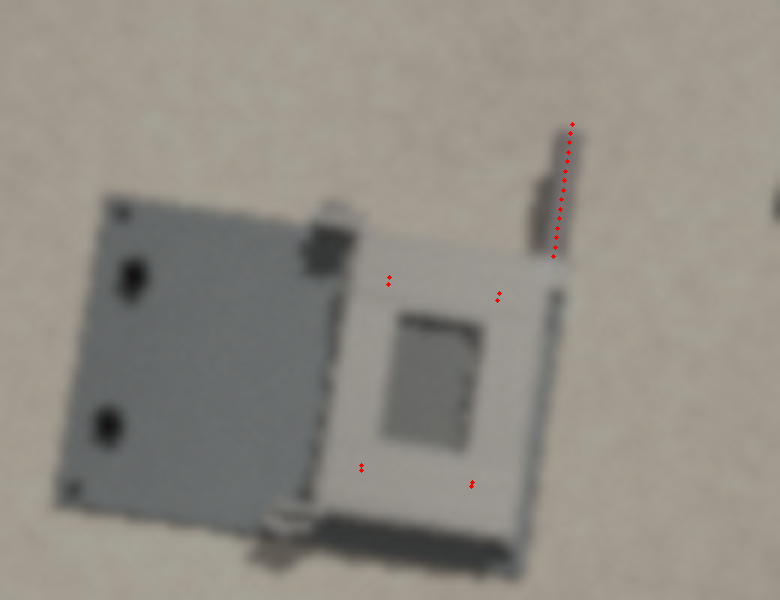

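The flipper lies closed with the rod on the overlay, and the window shows plain grey (the cassette back). I'll take one contrast-stretched look at the gap and window.

```bash
python3 - <<'E'
from bench import imaging,arm
from h import *
fs=[imaging.capture("side") for _ in range(8)]; ts=[imaging.capture("top") for _ in range(8)]
def mk(f,u,v,w,h,s):
    m=np.mean([a["frame"][v:v+h,u:u+w,::-1].astype(float) for a in f],0)
    m=np.clip((m-30)*1.9,0,255).astype(np.uint8); return cv2.resize(m,None,fx=s,fy=s,interpolation=cv2.INTER_CUBIC)
a=mk(fs,243,190,75,55,10); cv2.imwrite("pics/sidez.png",a)
b=mk(ts,255,165,50,55,10); cv2.imwrite("pics/topz.png",b)
for f in(fs[-1],ts[-1]): print([(r["location"],round(r["score"],2)) for r in imaging.search_frame(f,"cassette_mid")])
E
```

```text
Traceback (most recent call last):
ValueError: only the last four pictures can be asked about
```

View pics/sidez.png

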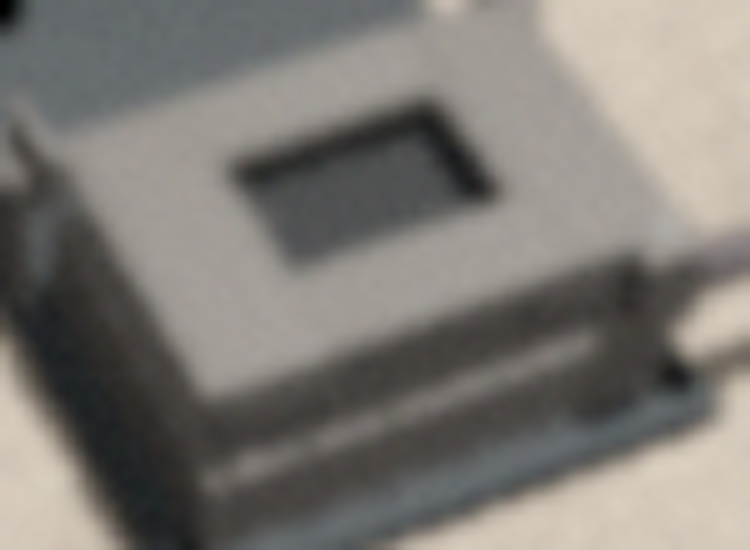

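View pics/topz.png

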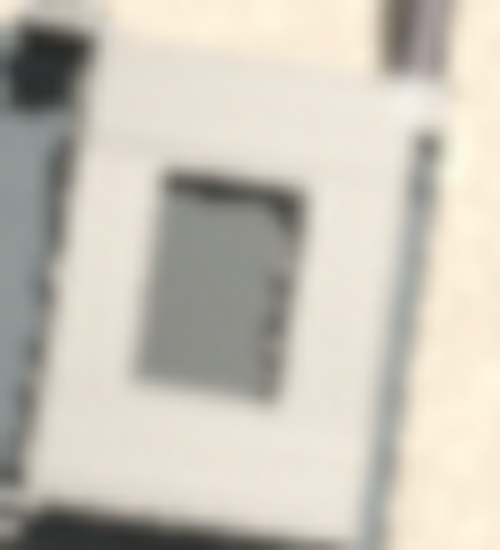

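```bash
python3 - <<'E'
from bench import order,arm
print(arm.current_t()); order.job_done()
E
```

```text
28.2917
the job is handed in; nothing more can be done
```

I laid the grey 6×3-spot cassette face-up in the flipper pocket, swung the flipper over by its rod, let go, moved the arm clear and handed the job in at 28.3 s. No verdict was reported.

**Checks that passed**
- **In the pocket:** the cassette sat face-up within about 2 mm of the pocket's centre.
- **Riding up:** the picture at about 70° showed it still in the pocket.
- **At the end:** the rod lies where the closed position should put it, to about 1–2 mm. The flipper's window shows only an even, lit grey, which fits the plain cassette back lying flat. The arm was well clear, with no contact force.

**Checks that disagreed or weren't possible**
- **Swing:** the rod shifted in the fingers, leaving about 3–6 mm of radial mismatch and up to about 20 N. I corrected for this along the way.
- **Closing:** I pressed to about 35 N against the end stop before releasing, well under the 120 N wrist limit.
- **Final pose:** the plate hides the cassette's edges, so I could only judge its position in the nest through the window. The last cassette search by the trained network failed with an error (the picture was too old) and was not repeated.

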